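Find the unlocked hatch of the store box and push it open

TASK

One of the three identical white hatches in the top of the low grey store box is not blocked. Press with the fingertips on the far end of one hatch after another until you find the one that rocks (its far end dips and its near end comes up), then push that hatch open until it stands upright, and leave it standing. Grasp and lift nothing, and leave the other hatches shut and the things around the box where they stand.

Things in the scene. Friction and masses are not known exactly. Their poses are not given: they have to be found in the camera images.
- store_box: the low grey metal store box, 137 (x) x 250 (y) x 80 (z) mm, fixed to the bench; origin at the centre of its underside, x pointing to its far side, y to its left, z up. Its top is three identical white hatches in a row along y, pitch 80 mm, flush with the 80 mm high rim.
- hatch_1_press (a point): small dark round press mark (22 mm) on the top face of the left hatch near its far end, 32 mm beyond the pivot line and in the middle of its width; moves with the hatch. Each hatch is a plate 115 mm long (x) x 70 mm wide (y) x 8 mm thick, with 2 mm gaps round it. Axes as the box's when shut.
- hatch_1_edge (a point): middle of the near (robot-side) end of the left hatch, on its top face, 65 mm on the near side of the pivot line; moves with the hatch
- hatch_1_pivot (a point): middle of the pivot line of the left hatch, fixed in the box 76 mm above its underside; the line runs along the box's y at mid-thickness of the hatch, 65 mm from the near end and 50 mm from the far end
- hatch_1 (a joint): angle of the left hatch in rad: 0 shut and flush, grows as the far end dips into the box and the near end rises, stop at 1.571 (upright, near end on top). Exactly one of the three hatches is free, a different one each time; the other two rest on hidden blocks and are rigid when pressed. The free one turns stiffly under about 3 N on the press mark and stays wherever it is left, by friction. The bay below is empty to 60 mm below the rim.
- hatch_2_press (a point): small dark round press mark (22 mm) on the top face of the middle hatch near its far end, 32 mm beyond the pivot line and in the middle of its width; moves with the hatch. Each hatch is a plate 115 mm long (x) x 70 mm wide (y) x 8 mm thick, with 2 mm gaps round it. Axes as the box's when shut.
- hatch_2_edge (a point): middle of the near (robot-side) end of the middle hatch, on its top face, 65 mm on the near side of the pivot line; moves with the hatch
- hatch_2_pivot (a point): middle of the pivot line of the middle hatch, fixed in the box 76 mm above its underside; the line runs along the box's y at mid-thickness of the hatch, 65 mm from the near end and 50 mm from the far end
- hatch_2 (a joint): angle of the middle hatch in rad: 0 shut and flush, grows as the far end dips into the box and the near end rises, stop at 1.571 (upright, near end on top). Exactly one of the three hatches is free, a different one each time; the other two rest on hidden blocks and are rigid when pressed. The free one turns stiffly under about 3 N on the press mark and stays wherever it is left, by friction. The bay below is empty to 60 mm below the rim.
- hatch_3_press (a point): small dark round press mark (22 mm) on the top face of the right hatch near its far end, 32 mm beyond the pivot line and in the middle of its width; moves with the hatch. Each hatch is a plate 115 mm long (x) x 70 mm wide (y) x 8 mm thick, with 2 mm gaps round it. Axes as the box's when shut.
- hatch_3_edge (a point): middle of the near (robot-side) end of the right hatch, on its top face, 65 mm on the near side of the pivot line; moves with the hatch
- hatch_3_pivot (a point): middle of the pivot line of the right hatch, fixed in the box 76 mm above its underside; the line runs along the box's y at mid-thickness of the hatch, 65 mm from the near end and 50 mm from the far end
- hatch_3 (a joint): angle of the right hatch in rad: 0 shut and flush, grows as the far end dips into the box and the near end rises, stop at 1.571 (upright, near end on top). Exactly one of the three hatches is free, a different one each time; the other two rest on hidden blocks and are rigid when pressed. The free one turns stiffly under about 3 N on the press mark and stays wherever it is left, by friction. The bay below is empty to 60 mm below the rim.
- vial_pink: bystander: glass vial with a ribbed cap, 45 mm across, 79 mm tall, pink contents; origin at the centre of its underside. Stands by the box, to be left alone.
- vial_green: bystander: glass vial with a ribbed cap, 45 mm across, 79 mm tall, green contents; origin at the centre of its underside. Stands by the box, to be left alone.
- sample_pot_0: bystander: white sample pot with a screw lid, 49 mm across, 59 mm tall; origin at the centre of its underside. Stands by the box, to be left alone.
- weight_1: bystander: metal check weight with a knob, 31 mm across, 44 mm tall; origin at the centre of its underside. Stands by the box, to be left alone.
- timer: bystander: flat square timer, 63 x 63 x 20 mm; origin at the centre of its underside. Stands by the box, to be left alone.
- beaker_pan: bystander: clear plastic beaker, 71 x 65 mm, 68 mm tall; origin at the centre of its underside. Stands by the box, to be left alone.

How it is judged:
On the way:
1. the free hatch rocks under the press: its far end has dipped (value of joint any of hatch_1, hatch_2, hatch_3 above 0.15 rad), for 0.05 s.
At the end, for the whole second after the job is handed in: one hatch stands upright (turned more than 1.35 rad, about 77 degrees) and at rest, the other two are shut (under 0.1 rad), and the bystanders stand upright within 30 mm of where they were (((value of joint hatch_1 above 1.35 rad and value of joint each of hatch_2, hatch_3 below 0.1 rad and velocity of joint hatch_1 between -0.05 and 0.05 rad/s) or (value of joint hatch_2 above 1.35 rad and value of joint each of hatch_1, hatch_3 below 0.1 rad and velocity of joint hatch_2 between -0.05 and 0.05 rad/s) or (value of joint hatch_3 above 1.35 rad and value of joint each of hatch_1, hatch_2 below 0.1 rad and velocity of joint hatch_3 between -0.05 and 0.05 rad/s)) and distance of each of vial_pink, vial_green, sample_pot_0, weight_1, timer, beaker_pan from where it was at the start of the episode below 0.03 m and angle between each of vial_pink, vial_green, sample_pot_0, weight_1, timer, beaker_pan's own z axis and vertical below 0.5 rad); the robot touches nothing.
It fails at once if a bystander was moved more than 30 mm, lifted or carried (distance of any of vial_pink, vial_green, sample_pot_0, weight_1, timer, beaker_pan from where it was at the start of the episode above 0.03 m).
It fails at once if a bystander was tipped over (angle between any of vial_pink, vial_green, sample_pot_0, weight_1, timer, beaker_pan's own z axis and vertical above 0.5 rad).
It also fails if it takes over 45 s, if anything falls off the work surface, if the arm or the gripper's body presses on something with over 40 N, if the wrist force passes 120 N, or if a joint passes its speed limit or range.

ROBOT

A 7-joint arm with a two-finger parallel gripper is mounted at the origin on a cart in front of the work surface, level with it; the furniture and walls round the work are solid. World frame = base frame: x ahead of the robot, y to its left, z up, the work surface at z = 0. Lengths are in m, angles in rad, forces in N, time in s.
With the tool pointing down it reaches from about 0.35 to 0.9 m from the base axis. Payload 7.2 kg.
Tool frame: the origin (TCP) lies midway between the tips of the shut fingers; the grasp point (between the pads) lies behind it (arm.grip_point_offset is the z of the grasp point in the tool frame, in m); z points along the fingers, y is the line along which they close (so a half turn about z gives the same grasp; the last joint's range is limited). The gripper opens to 85 mm and grips with 20 to 120 N. Pads are 22 mm wide; open, the fingers measure 114 mm over their backs; the gripper's body (76 mm by 85 mm) begins 54 mm behind the grasp point. The pads swing forward as they close: fully open they stand 13 mm farther back than shut.
Start: joints at [1.233, 0.411, -0.013, 1.596, 0.006, 1.134, -0.082], TCP at [0.167, -0.602, 0.231] pointing down, gripper open.
Joint ranges: [-2.95, 2.95], [-0.29, 1.99], [-1.47, 1.44], [0.14, 2.54], [-1.03, 4.17], [0.13, 1.85], [-2.86, 2.86]. Speed limits (rad/s): [2.39, 2.39, 3.01, 3.01, 3.14, 3.14, 3.14].

INTERFACE

Orientations are given as [roll, pitch, yaw] about the fixed x, y, z axes, in that order (R = Rz(yaw) Ry(pitch) Rx(roll)).
In Python, from plant import sense, vision, arm gives the robot as it stands.
- The arm moves only by the shell command python3 -m inch 'ROWS'. ROWS is JSON, a list of rows, each an object with "dr": the turn, a rotation vector about the world's x, y, z in degrees, a list of three; "travel": the shift along the world's x, y, z in mm, a list of three; "gripper": the finger opening in mm, from 0 to 85.4. A call has 1 to 20 rows; each row is the pose to reach, as a shift and turn from the pose commanded when the call began; what a row does not reach only later rows make up. A row lasts 1/8 s, in which the tool goes at most 62.5 mm and 10.7 degrees, less where a joint would pass 70% of its speed; a pose out of reach is approached as far as the arm can. A call with a gripper value outside its range is refused whole. The fingers move at their own pace and stop on an object; the grip force is fixed at half the most. Time passes only in rows, so rows that repeat a pose let the fingers close. It gives the time, the measured TCP pose, the force, the opening and the grip force at its end, in the units of the state.
- sense(): the state, without advancing time (a new reading comes with each control period).
- vision.grab_frame(name): name is "scene" or "top"; returns (picture, depth): 420x560x3 uint8, red, green, blue; 420x560 float32, m along the optical axis (not along the pixel's ray), 0 where there is no reading.
- vision.camera_info(name): a dict with "fx", "fy", "cx", "cy" (pixels), "R" (3x3) and "t" (3): a world point X has camera coordinates R X + t. Camera axes: x right, y down, z forward; pixel columns grow to the right and rows downward; lengths in m; the calibration is good to about 2 mm. A picture is of the moment at which its call begins. camera_info takes no time and is no camera call.
- arm.job_done(): hands the job in; it is judged then, once.
The state is a dict: "clock": time; "q": joint angles; "qd": joint speeds; "joint_efforts": joint torques, N m; "tcp_pos": TCP position; "eef_rot": TCP orientation; "ft_force": force on the tool from outside, world axes, zero at the start; "moment": the same for the moment, N m; "finger_gap": finger opening in m; "grip_force": force on a finger pad.
Only numpy, scipy, OpenCV 4.12 (cv2) and the standard library are available. Lean on these libraries where they do the work, as an engineer would, in place of code of your own. Each camera call takes 0.05 s, during which the arm holds its last target. There are 200 camera calls.

## Working session

There is one attempt and no reset: what is moved stays moved. The work goes in short steps, Python scripts to look and compute and a shell command to move; the robot and the scene stay as the last step left them, time stands still between calls to the robot, and variables do not carry over. Pictures are saved under pics/ and viewed, at most 10 in all, crops included, and the job is handed in when it is done.

```bash
mkdir -p pics
cat > h.py <<'E'
import numpy as np, cv2
from plant import sense, vision, arm
def snap(name, fn):
    p,d=vision.grab_frame(name); cv2.imwrite('pics/'+fn,p[:,:,::-1]); np.savez('/tmp/'+name,p=p,d=d); return p,d
def ray(name,u,v,z):
    c=vision.camera_info(name);R=np.array(c['R']);t=np.array(c['t'])
    o=-R.T@t; r=R.T@np.array([(u-c['cx'])/c['fx'],(v-c['cy'])/c['fy'],1]); return o+r*(z-o[2])/r[2]
E
python3 - <<'E'
from h import *
snap('top','t1.png');snap('scene','s1.png');s=sense();print(s['tcp_pos'],s['eef_rot'],s['clock'])
E
```

```text
[ 0.16643543 -0.60196811  0.23052676] [-3.14011494e+00  1.21914978e-04  2.69905892e-01] 0.1
```

View pics/t1.png

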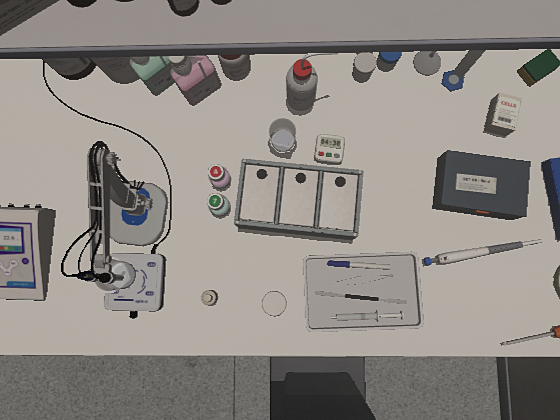

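View pics/s1.png

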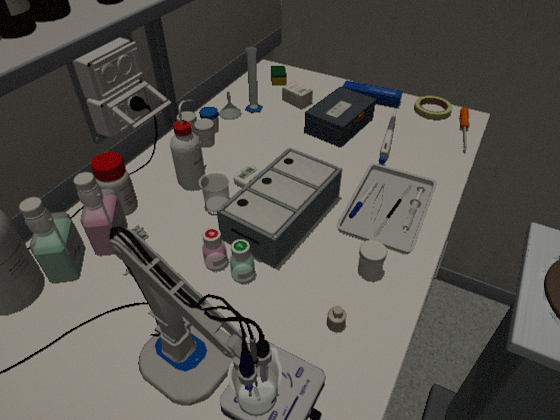

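The top view shows the box with press marks at about (262,174), (300,178) and (340,182). The vials stand to its left, with the beaker and timer at its far side. The scene view agrees. Next I measure the marks and the hatch outlines.

Run:
```python
from h import *
z=np.load('/tmp/top.npz');p=z['p'];d=z['d']
g=cv2.cvtColor(p,cv2.COLOR_RGB2GRAY)
P=[]
for u,v in [(262,174),(300,178),(340,182)]:
    w=np.zeros_like(g);w[v-9:v+10,u-9:u+10]=1
    m=((g<80)&(w>0)).astype(np.uint8); M=cv2.moments(m,True)
    c=(M['m10']/M['m00'],M['m01']/M['m00']); X=ray('top',*c,0.08);P.append(X)
    i=vision.camera_info('top');dd=d[int(c[1]),int(c[0])]
    C=np.array([(c[0]-i['cx'])/i['fx']*dd,(c[1]-i['cy'])/i['fy']*dd,dd]);print(c,M['m00'],X,np.array(i['R']).T@(C-i['t']))
P=np.array(P);v=P[0]-P[2];print('pitch',np.linalg.norm(v)/2,'yaw',np.degrees(np.arctan2(-v[0],v[1])))
m=((g>170)).astype(np.uint8);m[:155]=0;m[240:]=0;m[:,:236]=0;m[:,365:]=0
for c in cv2.findContours(m,cv2.RETR_EXTERNAL,cv2.CHAIN_APPROX_SIMPLE)[0]:
    if 1500<cv2.contourArea(c)<6000:
        r=cv2.minAreaRect(c);B=[ray('top',*q,0.08)[:2].round(4).tolist() for q in cv2.boxPoints(r)];print(r,B)
for n,(u,v,h) in dict(timer=(331,160,.02),timertop=(331,135,.02),timerR=(345,150,.02),beaker=(282,150,.068),beakerR=(296,133,.068),v4=(217,172,.079),v7=(217,203,.079)).items(): print(n,ray('top',u,v,h).round(3))
```

```text
(262.0208333333333, 172.05208333333334) 96.0 [0.6732163  0.14968504 0.08      ] [0.67240533 0.14945702 0.08335478]
(300.6236559139785, 176.40860215053763) 93.0 [0.66330129 0.07103183 0.08      ] [0.66305405 0.07105348 0.08107209]
(340.1304347826087, 180.41304347826087) 92.0 [ 0.65418465 -0.00876155  0.08      ] [ 0.6543351  -0.0088364   0.07931738]
pitch 0.07979273762288339 yaw -6.849209556807658
timer [0.713 0.003 0.02 ]
timertop [0.77  0.002 0.02 ]
timerR [ 0.735 -0.028  0.02 ]
beaker [0.723 0.109 0.068]
beakerR [0.759 0.079 0.068]
v4 [0.675 0.242 0.079]
v7 [0.61  0.241 0.079]
```

The mark pitch measures 79.8 mm (80 expected) at a depth height of about 80 mm, and the box yaw is −6.85°. I close the gripper and go above hatch 3, the nearest one.

```bash
python3 -m inch '[{"dr":[0,0,-8],"travel":[49,59,0],"gripper":0},{"dr":[0,0,-16],"travel":[98,118,0],"gripper":0},{"dr":[0,0,-22.3],"travel":[146,178,0],"gripper":0},{"dr":[0,0,-22.3],"travel":[195,237,0],"gripper":0},{"dr":[0,0,-22.3],"travel":[244,297,0],"gripper":0},{"dr":[0,0,-22.3],"travel":[293,356,0],"gripper":0},{"dr":[0,0,-22.3],"travel":[341,415,0],"gripper":0},{"dr":[0,0,-22.3],"travel":[390,474,0],"gripper":0},{"dr":[0,0,-22.3],"travel":[439,534,0],"gripper":0},{"dr":[0,0,-22.3],"travel":[488,593,0],"gripper":0},{"dr":[0,0,-22.3],"travel":[488,593,-40],"gripper":0},{"dr":[0,0,-22.3],"travel":[488,593,-90],"gripper":0},{"dr":[0,0,-22.3],"travel":[488,593,-120],"gripper":0},{"dr":[0,0,-22.3],"travel":[488,593,-120],"gripper":0},{"dr":[0,0,-22.3],"travel":[488,593,-120],"gripper":0}]'
```

```text
clock: 1.98
tcp_pos: [0.6542, -0.0099, 0.111]
eef_rot: [3.141, 0.001, -0.119]
ft_force: [0.5, -0.4, 0.5]
finger_gap: 0.0002
grip_force: 0.0
```

```bash
python3 -m inch '[{"dr":[0,0,0],"travel":[0,0,-15],"gripper":0},{"dr":[0,0,0],"travel":[0,0,-25],"gripper":0},{"dr":[0,0,0],"travel":[0,0,-29],"gripper":0},{"dr":[0,0,0],"travel":[0,0,-32],"gripper":0},{"dr":[0,0,0],"travel":[0,0,-34],"gripper":0},{"dr":[0,0,0],"travel":[0,0,-34],"gripper":0}]'
```

```text
clock: 2.72
tcp_pos: [0.6548, -0.0098, 0.0776]
eef_rot: [3.141, -0.001, -0.12]
ft_force: [-0.0, -1.1, 1.9]
finger_gap: -0.0002
grip_force: 1.0
```

```bash
python3 -m inch '[{"dr":[0,0,0],"travel":[0,0,-2],"gripper":0},{"dr":[0,0,0],"travel":[0,0,-4],"gripper":0},{"dr":[0,0,0],"travel":[0,0,-4],"gripper":0}]'
```

```text
clock: 3.1
tcp_pos: [0.6547, -0.0096, 0.0732]
eef_rot: [3.141, -0.0, -0.12]
ft_force: [0.2, -1.2, 2.0]
finger_gap: 0.0
grip_force: 1.0
```

At a constant 2 N the tip follows the command down to 73 mm, so hatch 3 yields and is the free one. I keep pressing.

```bash
python3 -m inch '[{"dr":[0,0,0],"travel":[0,0,-5],"gripper":0},{"dr":[0,0,0],"travel":[0,0,-10],"gripper":0},{"dr":[0,0,0],"travel":[0,0,-15],"gripper":0},{"dr":[0,0,0],"travel":[0,0,-20],"gripper":0},{"dr":[0,0,0],"travel":[0,0,-25],"gripper":0},{"dr":[0,0,0],"travel":[0,0,-29],"gripper":0},{"dr":[0,0,0],"travel":[0,0,-29],"gripper":0}]'
python3 - <<'E'
from h import *
snap('scene','s2.png')
E
```

```text
clock: 3.98
tcp_pos: [0.6543, -0.0093, 0.0436]
eef_rot: [3.142, 0.001, -0.119]
ft_force: [-0.1, 1.1, 0.2]
finger_gap: -0.0
grip_force: 0.3
```

View pics/s2.png

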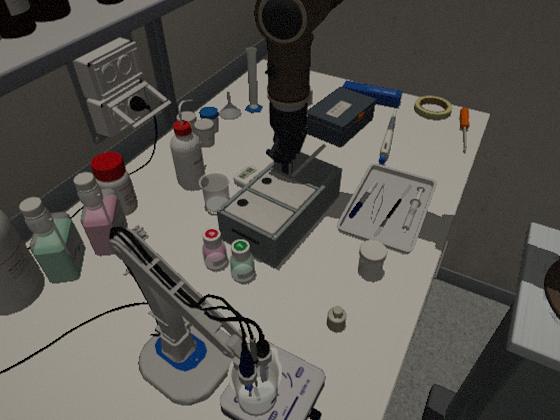

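Hatch 3 is tilted open, with its near end up at about (310,160). I lift, hop to its near side and sweep its raised near half toward +x.

```bash
python3 -m inch '[{"dr":[0,0,0],"travel":[0,0,40],"gripper":0},{"dr":[0,0,0],"travel":[0,0,90],"gripper":0},{"dr":[0,0,0],"travel":[0,0,125],"gripper":0},{"dr":[0,0,0],"travel":[0,0,125],"gripper":0},{"dr":[0,0,0],"travel":[-53,6,125],"gripper":0},{"dr":[0,0,0],"travel":[-108,13,125],"gripper":0},{"dr":[0,0,0],"travel":[-108,13,125],"gripper":0},{"dr":[0,0,0],"travel":[-108,13,90],"gripper":0},{"dr":[0,0,0],"travel":[-108,13,65],"gripper":0},{"dr":[0,0,0],"travel":[-108,13,65],"gripper":0}]'
python3 -m inch '[{"dr":[0,0,0],"travel":[12,-1,0],"gripper":0},{"dr":[0,0,0],"travel":[24,-3,0],"gripper":0},{"dr":[0,0,0],"travel":[34,-4,0],"gripper":0},{"dr":[0,0,0],"travel":[42,-5,0],"gripper":0},{"dr":[0,0,0],"travel":[50,-6,0],"gripper":0},{"dr":[0,0,0],"travel":[54,-6,0],"gripper":0},{"dr":[0,0,0],"travel":[54,-6,0],"gripper":0}]'
```

```text
clock: 5.28
tcp_pos: [0.5452, 0.0034, 0.107]
eef_rot: [3.141, 0.005, -0.119]
ft_force: [0.0, -0.7, 1.1]
finger_gap: -0.0
grip_force: 0.0
clock: 6.15
tcp_pos: [0.601, -0.0024, 0.1092]
eef_rot: [-3.141, -0.001, -0.12]
ft_force: [-0.4, 0.3, -0.9]
finger_gap: -0.0001
grip_force: 0.0
```

```bash
python3 -m inch '[{"dr":[0,0,0],"travel":[3,0,0],"gripper":0},{"dr":[0,0,0],"travel":[6,-1,0],"gripper":0},{"dr":[0,0,0],"travel":[6,-1,0],"gripper":0}]'
python3 -m inch '[{"dr":[0,0,0],"travel":[2,0,0],"gripper":0},{"dr":[0,0,0],"travel":[4,0,0],"gripper":0},{"dr":[0,0,0],"travel":[4,0,0],"gripper":0}]'
python3 - <<'E'
from h import *
snap('scene','s3.png');p,d=snap('top','t3.png');cv2.imwrite('pics/t3c.png',cv2.resize(p[130:260,200:400,::-1],None,fx=4,fy=4))
E
```

```text
clock: 6.52
tcp_pos: [0.6048, -0.0028, 0.1092]
eef_rot: [3.141, 0.004, -0.119]
ft_force: [-8.2, 1.2, 6.2]
finger_gap: -0.0001
grip_force: 4.1
clock: 6.9
tcp_pos: [0.6048, -0.0027, 0.1091]
eef_rot: [3.14, 0.011, -0.119]
ft_force: [-23.1, 0.3, 17.7]
finger_gap: -0.0001
grip_force: 11.6
```

View pics/s3.png

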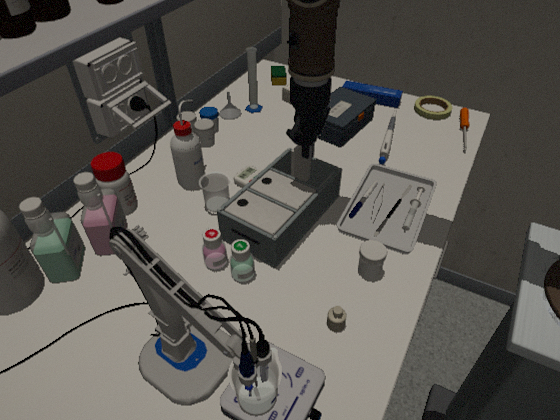

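The tip has met a hard stop at 23 N and the hatch looks upright at about (303,165). I back off, lift clear and check.

```bash
python3 -m inch '[{"dr":[0,0,0],"travel":[-20,2,0],"gripper":0},{"dr":[0,0,0],"travel":[-60,7,0],"gripper":0},{"dr":[0,0,0],"travel":[-80,9,40],"gripper":0},{"dr":[0,0,0],"travel":[-80,9,90],"gripper":0},{"dr":[0,0,0],"travel":[-100,-50,120],"gripper":0},{"dr":[0,0,0],"travel":[-130,-105,120],"gripper":0},{"dr":[0,0,0],"travel":[-150,-160,120],"gripper":0},{"dr":[0,0,0],"travel":[-160,-220,120],"gripper":0},{"dr":[0,0,0],"travel":[-160,-220,120],"gripper":0},{"dr":[0,0,0],"travel":[-160,-220,120],"gripper":0}]'
python3 - <<'E'
from h import *
snap('scene','s4.png');p,d=snap('top','t4.png')
i=vision.camera_info('top');v,u=np.mgrid[150:245,230:370];D=d[150:245,230:370]
C=np.stack([(u-i['cx'])/i['fx']*D,(v-i['cy'])/i['fy']*D,D],-1).reshape(-1,3)
W=(C-i['t'])@np.array(i['R'])
a=np.radians(-6.85);piv=np.array([.6542,-.0088])-.032*np.array([np.cos(a),np.sin(a)])
q=W[:,:2]-piv;bx=q@[np.cos(a),np.sin(a)];by=q@[-np.sin(a),np.cos(a)]
m=(W[:,2]>.095)&(abs(by)<.045)&(abs(bx)<.08);print(m.sum())
for lo in np.arange(.09,.15,.01):
    k=m&(W[:,2]>=lo)&(W[:,2]<lo+.01)
    if k.any():print(lo.round(2),k.sum(),(np.percentile(bx[k],[5,50,95])*1e3).round(1))
print('max z',W[m,2].max())
cv2.imwrite('pics/c4.png',np.hstack([cv2.resize(p[120:250,200:380,::-1],(400,300)),cv2.resize(cv2.imread('pics/s4.png')[120:270,190:390],(400,300))]))
E
```

```text
clock: 8.25
tcp_pos: [0.4509, -0.223, 0.2293]
eef_rot: [-3.141, -0.0, -0.12]
ft_force: [0.6, 0.0, 0.1]
finger_gap: 0.0001
grip_force: 0.0
310
0.09 17 [-6.4 -5.8 -5.1]
0.1 37 [-6.3 -5.7 -4.1]
0.11 35 [-6.3 -5.9 -5.3]
0.12 36 [-6.3 -5.9 -5.3]
0.13 108 [-6.1 -4.3  1.2]
0.14 77 [-5.4 -1.9  1. ]
max z 0.14356001125510318
```

View pics/c4.png

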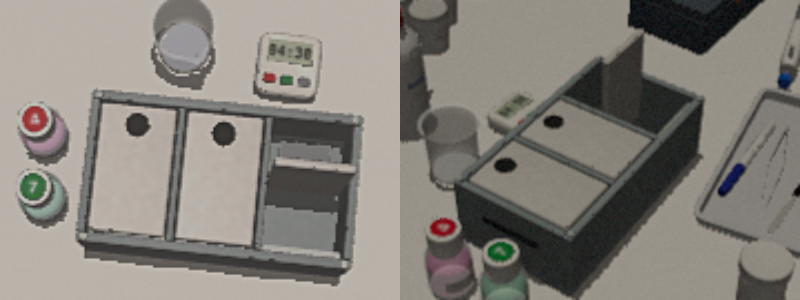

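The right hatch stands vertical: its face stays at x = −6 mm from z = 0.09 to 0.13, and its top is at 0.143. The other two hatches are shut and the bystanders have not moved.

```bash
python3 -c "
from plant import arm
print(arm.job_done())"
```

```text
the job is handed in; nothing more can be done
None
```

The right hatch (hatch_3) was the free one; it now stands upright, the other two hatches are shut, the bystanders look unmoved in the last pictures, and the job was handed in just after 8 s on the robot's clock (no verdict was returned).

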